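Plug a relay into its socket and show the finished unit to the inspection camera

ROBOT

A 6-joint arm with a two-finger parallel gripper is mounted at the origin on the work surface. World frame = base frame: x ahead of the robot, y to its left, z up, the work surface at z = 0. Lengths are in mm, angles in rad, forces in N, time in s.
With the tool pointing down it reaches from about 350 to 775 mm from the base axis. Payload 7.3 kg.
Tool frame: the origin (TCP) lies at the very end of the fingers, on their centre line; the grasp point (between the pads) lies 19 mm behind it; z points along the fingers, y is the line along which they close (so a half turn about z gives the same grasp; the last joint's range is limited). The gripper opens to 92 mm and grips with 3 to 60 N. Pads are 19 mm wide; open, the fingers measure 130 mm over their backs; the gripper's body (75 mm by 190 mm) begins 47 mm behind the grasp point.
Start: joints at [-1.314, 0.342, 1.524, -0, 1.275, -0.146], TCP at [205.821, -482.993, 226.741] pointing down, gripper open.
Joint ranges: [-2.53, 2.53], [-0.77, 2.02], [0.04, 2.7], [-1, 4.14], [0.28, 2.66], [-3.11, 3.11]. Speed limits (rad/s): [2.57, 2.57, 3.14, 3.14, 3.14, 3.14].

INTERFACE

Orientations are given as [roll, pitch, yaw] about the fixed x, y, z axes, in that order (R = Rz(yaw) Ry(pitch) Rx(roll)).
In Python, from plant import get_obs, vision, workorder gives the robot as it stands.
- The arm moves only by the shell command python3 -m pendant 'ROWS' [OPENING]. ROWS is a JSON object of lists of equal length, an entry for each row: "dp": the shift along the tool's x, y, z in m, a list of three; "rotation": the turn, a rotation vector about the tool's x, y, z in rad, a list of three. A call has 1 to 8 rows; each row is the pose to reach, as a shift and turn from the pose commanded when the call began, along the tool's axes at that moment; what a row does not reach only later rows make up. A row lasts 1/8 s, in which the tool goes at most 62.5 mm and 10.7 degrees, less where a joint would pass 70% of its speed; a pose out of reach is approached as far as the arm can. A call with a gripper value outside its range is refused whole. OPENING is the finger opening in m, from 0 to 0.0918, set as the call begins (- or left out, the last holds). The fingers move at their own pace and stop on an object; the grip force is fixed at half the most. Time passes only in rows, so rows that repeat a pose let the fingers close. It gives the time, the measured TCP pose, the force, the opening and the grip force at its end, in the units of the state.
- get_obs(): the state, without advancing time (a new reading comes with each control period).
- vision.capture(name): name is "scene" or "top" or "wrist"; returns a dict with "pixels" (384x512x3 uint8, red, green, blue), "vfov" (degrees; the focal length in pixels is half the picture's height over the tangent of half this angle, whatever the lens; pixels are square), "cx", "cy" (the principal point, pixels), "dist" ([k1, k2, p1, p2, k3] as OpenCV has them; the pictures are not rectified), "pose" (4x4, takes a point from camera to world coordinates); the wrist camera has in their place "T_tool_cam" (4x4, takes a point from camera to tool coordinates, whose origin is the TCP and whose axes are the flange's). Camera axes: x right, y up, looking along -z (the intrinsics and any distortion apply to the point x, -y, -z); pixel columns grow to the right and rows downward; lengths in mm; the calibration is good to about 2 mm. A picture is of the moment at which its call begins: read the wrist's pose just before it. There is no depth.
- workorder.close_job(): hands the job in; it is judged then, once.
The state is a dict: "time": time; "joint_positions": joint angles; "dq": joint speeds; "tau": joint torques, N m; "tool_pos": TCP position; "tcp_rot": TCP orientation; "contact_force": force on the tool from outside, world axes, zero at the start; "moment": the same for the moment, N m; "grip_width": finger opening in mm; "finger_force": force on a finger pad.
Only numpy, scipy, OpenCV 4.12 (cv2) and the standard library are available. Lean on these libraries where they do the work, as an engineer would, in place of code of your own. Each camera call takes 0.05 s, during which the arm holds its last target. There are 200 camera calls.

TASK

Plug the small relay from the foam pad into the empty socket that sits in the assembly jig, pushed fully home, and let go of it. Then take the finished unit out of the jig, gripping it by its socket, and hold it up to the inspection camera: upright, one terminal end squarely facing the lens, the seam between relay and socket level with the lens, and the middle of the unit 150 mm straight in front of the lens. Finish while holding it there, still; never touch the camera, and leave the large relay, the screwdriver and the stock bin where they are.

Things in the scene. Friction and masses are not known exactly. Their poses are not given: they have to be found in the camera images.
- relay: The small plug-in relay, loose, on the foam pad: black base and clear cover 28 (x) x 21.5 (y) x 26 mm high, on a black plug foot 23 x 17 x 8 mm high (34 mm in all; 35 g). Thin brass blades under the foot sink into the foam and do not hold it. Origin: centre of the foot's underside; z up; x along the 28 mm side, starting within 0.6 rad of world x. Fits its socket either way round.
- relay_shoulder (a point): Point on the relay's axis at the shoulder where foot meets base, 8 mm above the relay's origin; it meets socket_mouth when the relay is fully home.
- socket: Light grey relay socket, loose, in the jig: 76 (x) x 30 (y) mm, ends alike. The middle 46 mm is 30 mm high, with the plug pocket in its top; the terminal step at each end is 15 mm long, 21 mm high, with four screws. Its sides (y = +-15 mm) are flat, free for fingers along the middle 46 mm. 65 g. Origin: centre of its underside; z up, x along its length.
- socket_mouth (a point): Middle of the pocket's mouth, 30 mm above the socket's origin: pocket 25 x 19 mm (1 mm play each side of the foot), 8 mm deep, 1.5 mm lead-in chamfer. Seated, the relay's base rests on the socket's top, 26 mm of relay standing above it. No latch: only its weight keeps the relay in, so carry the unit by the socket, upright. Axes: the socket's.
- jig: Aluminium assembly jig, fixed: base plate 100 (x) x 74 (y) x 6 mm on which the socket stands, with locating walls 8 mm high (top 14 mm above the bench) at the socket's ends and corners, about 1 mm of play. The middle 46 mm of each long side has no wall. Origin: centre of its underside; z up, x along the socket's length, within 0.5 rad of world x.
- pad: Foam pad in a grey tray, fixed, 108 (x) x 178 (y) mm, its top 17 mm above the bench; the two relays stand on it about 84 mm apart, one towards each end of its length (y), either one at either end. Origin: centre of its underside.
- lens (a point): Front of the inspection camera's lens, on its level optical axis. Barrel 35 mm in diameter; behind it the black camera body 44 mm wide and high, then the post, 93 mm behind this point. Axes are the camera's: it looks along its own -x; z up. The head is set to a different height each time (lens 160 to 220 mm above the bench).
- view_spot (a point): Viewing spot in the empty air on the optical axis, 150 mm in front of the lens, at lens height: socket_mouth belongs here. Axes as for the lens (it looks along -x): the socket's x axis belongs along this x axis, either way round.
- cam_stand: The camera's stand with all it carries, fixed: dark foot 110 x 130 x 14 mm with a steel post 16 mm thick and 276 mm high, the camera on a clamp on it. Origin: centre of the foot's underside, on the post's axis. Not to be touched.
- power_relay: Bystander: the large relay on the pad, loose, cover 38 x 36 x 44 mm on an 8 mm foot (52 mm in all), too large for the socket. Origin: centre of the foot's underside.
- screwdriver: Bystander: screwdriver 190 mm long lying on the bench beyond the jig, loose. Origin: at its middle, on the bench.
- bin: Bystander: grey open stock bin 110 x 95 x 55 mm high on the bench, loose. Origin: centre of its underside.
Not all that is in view belongs to the job. What is shaped like the relay but green or orange is not meant. Leave any pink look-alike of the socket alone.

How it is judged (in metres and radians):
On the way:
1. the relay is fully home in the socket, let go, with the socket still in the jig (distance between relay_shoulder and socket_mouth below 0.0035 m and angle between the z axis of relay and the z axis of socket, either way round below 0.08 rad and contact force between the fingers and relay below 0.1 N and distance between socket and jig below 0.012 m), for 0.2 s.
At the end, for the whole second after the job is handed in: Unit held still by fingers on its socket, touching nothing else; socket_mouth within 20 mm of view_spot; socket upright within 0.12 rad, its x along the camera's x within 0.17 rad (either way round); relay fully home (shoulder within 3.5 mm of the mouth, straight within 0.08 rad) (distance between socket_mouth and view_spot below 0.02 m and angle between the x axis of socket and the x axis of view_spot, either way round below 0.17 rad and angle between socket's own z axis and vertical below 0.12 rad and distance between relay_shoulder and socket_mouth below 0.0035 m and angle between the z axis of relay and the z axis of socket, either way round below 0.08 rad and contact force between the fingers and socket above 1 N and contact force between socket and jig below 0.05 N and contact force between socket and cam_stand below 0.05 N and height (world z) of socket above 0.09 m and linear speed of socket below 0.02 m/s and angular speed of socket below 0.2 rad/s); the arm keeps its last pose, push and grip.
It fails at once if the camera or its stand is touched (contact force between cam_stand and anything else above 1 N).
It fails at once if the large relay, the screwdriver or the bin is moved more than 30 mm (distance of any of power_relay, screwdriver, bin from where it was at the start of the episode above 0.03 m).
It also fails if it takes over 64 s, if anything falls off the work surface, if the arm or the gripper's body presses on something with over 40 N, if the wrist force passes 120 N, or if a joint passes its speed limit or range.

## Working session

There is one attempt and no reset: what is moved stays moved. The work goes in short steps, Python scripts to look and compute and a shell command to move; the robot and the scene stay as the last step left them, time stands still between calls to the robot, and variables do not carry over. Pictures are saved under pics/ and viewed, at most 10 in all, crops included, and the job is handed in when it is done.

```bash
ls; mkdir -p pics; cat > h.py <<'E'
import numpy as np, cv2
from scipy.spatial.transform import Rotation as R
from plant import get_obs, vision, workorder
def cap(n):
    o=get_obs(); c=vision.capture(n)
    if n=='wrist':
        T=np.eye(4);T[:3,:3]=R.from_euler('xyz',o['tcp_rot']).as_matrix();T[:3,3]=o['tool_pos']
        c['pose']=T@np.array(c['T_tool_cam'])
    c['pose']=np.array(c['pose'])
    return c
def K(c):
    f=c['pixels'].shape[0]/2/np.tan(np.radians(c['vfov'])/2)
    return np.array([[f,0,c['cx']],[0,f,c['cy']],[0,0,1.]])
def ray(c,px):
    p=cv2.undistortPoints(np.array(px,float).reshape(-1,1,2),K(c),np.array(c['dist'],float)).reshape(-1,2)
    d=np.c_[p[:,0],-p[:,1],-np.ones(len(p))]@c['pose'][:3,:3].T
    return c['pose'][:3,3],d
def onz(c,px,z):
    o,d=ray(c,px); return o+d*((z-o[2])/d[:,2])[:,None]
def proj(c,P):
    P=np.atleast_2d(P); q=(P-c['pose'][:3,3])@c['pose'][:3,:3]
    q=q*[1,-1,-1]
    return cv2.projectPoints(q,np.zeros(3),np.zeros(3),K(c),np.array(c['dist'],float))[0].reshape(-1,2)
def save(c,n,box=None,s=1):
    im=c['pixels'][:,:,::-1]
    if box: im=im[box[1]:box[3],box[0]:box[2]]
    cv2.imwrite('pics/'+n,cv2.resize(im,None,fx=s,fy=s,interpolation=cv2.INTER_CUBIC))
E
python3 - <<'E'
from h import *
import pickle
for n in ['top','scene']:
    c=cap(n); pickle.dump(c,open(n+'.pkl','wb')); save(c,n+'0.png',s=1.5); print(n,c['vfov'],c['dist'],c['pose'].round(2).tolist())
o=get_obs(); print(o)
c=cap('wrist'); print(np.array(c['T_tool_cam']).round(3).tolist(),c['vfov'])
E
```

```text
pics
top 48.4075560413117 [-0.0138204  0.         0.         0.         0.       ] [[0.02, 1.0, -0.08, 469.86], [-1.0, 0.02, -0.03, 21.97], [-0.02, 0.08, 1.0, 1214.91], [0.0, 0.0, 0.0, 1.0]]
scene 43.743188641506414 [-0.08415963  0.          0.          0.          0.        ] [[-0.13, -0.65, 0.74, 1406.12], [0.99, -0.1, 0.09, 143.63], [0.02, 0.75, 0.66, 861.38], [0.0, 0.0, 0.0, 1.0]]
{'time': 0.1, 'joint_positions': array([-1.31401281e+00,  3.42618442e-01,  1.52493539e+00, -1.77936378e-05,
        1.27538913e+00, -1.46030679e-01]), 'dq': array([ 0.00080775, -0.00216452, -0.00216201, -0.00022819,  0.00055851,
        0.00064771]), 'tau': array([ 1.21259967e-03, -4.32006848e+01, -2.44693476e+01,  7.18639302e-02,
        5.26133215e-02, -4.95519964e-05]), 'tool_pos': array([ 205.71094495, -482.62028102,  226.12756833]), 'tcp_rot': array([-3.14025425e+00, -1.79650878e-04,  4.02819267e-01]), 'contact_force': array([ 0.74154443,  0.43118748, -0.00650113]), 'moment': array([-0.04935111, -0.02213785, -0.00581514]), 'finger_force': 0.0, 'grip_width': 91.93091640247589}
[[0.001, 0.961, 0.276, 74.136], [1.0, -0.001, -0.0, 0.417], [0.0, 0.276, -0.961, -157.678], [0.0, 0.0, 0.0, 1.0]] 69.06795162085427
```

View pics/top0.png

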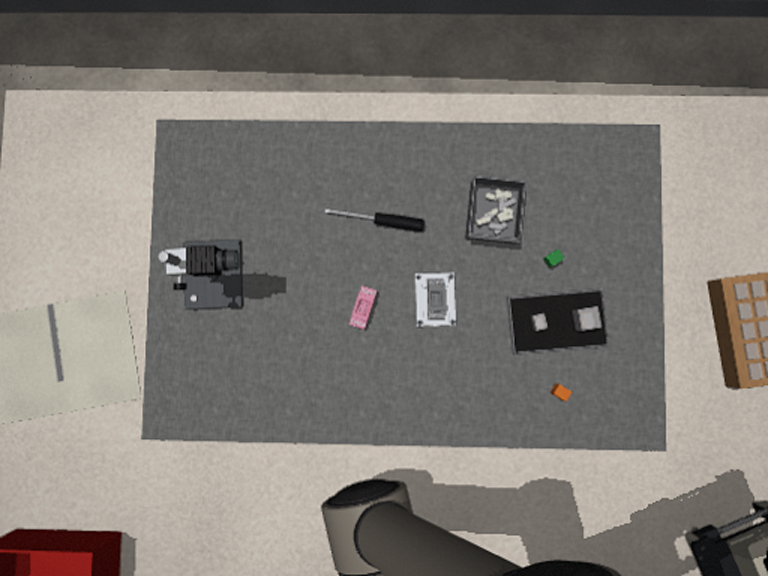

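View pics/scene0.png

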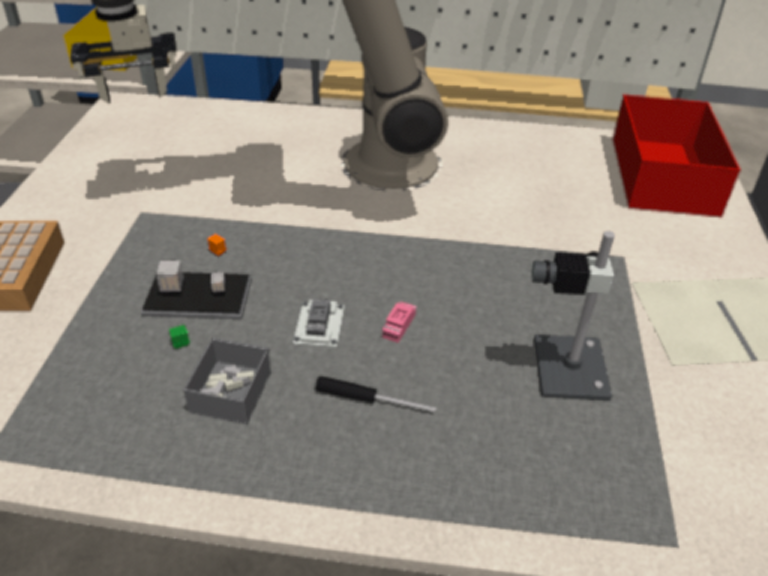

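Candidates (1.5x top picture):
- **Relay-like:** clear small cover at (540,321) on the pad; large relay (587,318); green block (554,258) and orange block (562,392) are decoys.
- **Socket-like:** grey one in the white jig (436,299); the pink one (363,307) is a decoy.

I choose (540,321) and (436,299). The inspection camera's lens is at (238,260) top and (540,272) scene, looking towards -y.

```bash
python3 - <<'E'
from h import *
import pickle
t=pickle.load(open('top.pkl','rb'));s=pickle.load(open('scene.pkl','rb'))
def crop(c,b,w,h): return cv2.resize(c['pixels'][b[1]:b[3],b[0]:b[2],::-1],(w,h),interpolation=cv2.INTER_CUBIC)
a=crop(t,(265,165,415,245),750,400-100)
a=cv2.resize(t['pixels'][170:245,265:415,::-1],(600,300),interpolation=cv2.INTER_CUBIC)
b=crop(t,(100,150,175,215),346,300)
d=crop(s,(345,150,420,270),188,300)
d=crop(s,(345,150,420,215),346,300)
cv2.imwrite('pics/c1.png',np.vstack([np.hstack([a,np.zeros((300,92,3),np.uint8)]),np.hstack([b,d])]))
# relay approx at cover top z=51, socket top z=36
print('relay',onz(t,[[360,214]],51),'big',onz(t,[[392,212]],69),'sock',onz(t,[[290.5,199]],36))
g=t['pixels'].astype(int)
def blob(box,cond):
    m=np.zeros(g.shape[:2],np.uint8);x0,y0,x1,y1=box;m[y0:y1,x0:x1]=cond[y0:y1,x0:x1]
    cs=cv2.findContours(m,0,2)[0];k=max(cs,key=cv2.contourArea);return k
k=blob((345,200,375,228),g.sum(2)>240);print(cv2.minAreaRect(k))
k=blob((270,170,310,225),g.sum(2)>480);print(cv2.minAreaRect(k)); bx=cv2.boxPoints(cv2.minAreaRect(k));P=onz(t,bx,8);print(P.round(1).tolist(),P.mean(0))
# post base & lens
print('foot',onz(t,[[122,160],[160,160],[161,206],[124,206]],14).round(0).tolist(), onz(s,[[382,240]],14))
E
```

```text
relay [[ 503.7613377  -247.24686452   51.        ]] big [[ 509.98584839 -328.03142157   69.        ]] sock [[542.30802432 -59.9455023   36.        ]]
((359.558837890625, 214.23533630371094), (10.429031372070312, 8.246211051940918), 75.96376037597656)
((289.8699035644531, 199.26809692382812), (35.43603515625, 25.590051651000977), 87.27368927001953)
[[591.1, -21.1, 8.0], [595.7, -93.3, 8.0], [495.7, -98.9, 8.0], [491.0, -27.1, 8.0]] [543.4082947  -60.09778883   8.        ]
foot [[648.0, 421.0, 14.0], [649.0, 311.0, 14.0], [518.0, 304.0, 14.0], [516.0, 409.0, 14.0]] [[576.89432204 368.01376478  14.        ]]
```

View pics/c1.png

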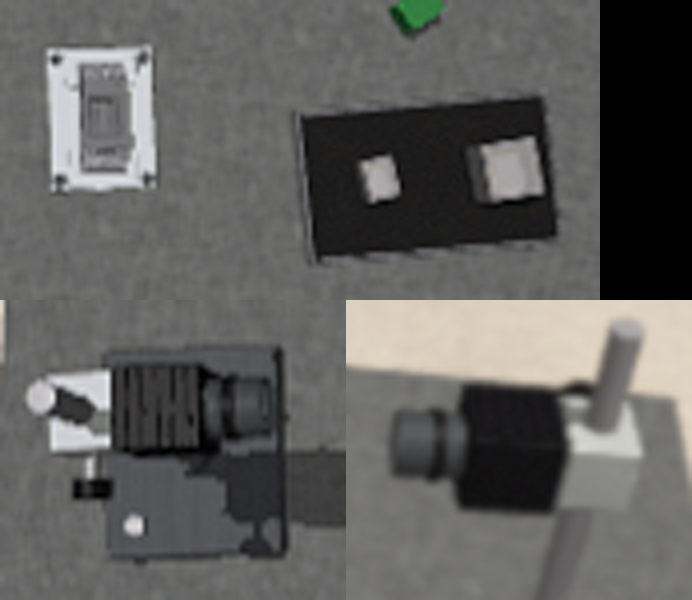

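The crop confirms a clear, small relay at left on the pad, with the large one at right. The grey socket with its pocket sits in the white jig, and the lens front is at crop (271,405) top and (394,445) scene. Next I triangulate the lens and post, and plan a wrist look over the relay.

```bash
cat >> h.py <<'E'
def tri(c1,p1,c2,p2):
    o1,d1=ray(c1,[p1]);o2,d2=ray(c2,[p2]);d1=d1[0]/np.linalg.norm(d1);d2=d2[0]/np.linalg.norm(d2)
    a=np.linalg.lstsq(np.c_[d1,-d2],o2-o1,rcond=None)[0];A=o1+a[0]*d1;B=o2+a[1]*d2
    return (A+B)/2,np.linalg.norm(A-B)
def rows(P,yaw):
    """shift/turn to reach TCP at P pointing down with tool yaw, from the current pose"""
    o=get_obs();M=R.from_euler('xyz',o['tcp_rot']);T=R.from_euler('xyz',[np.pi,0,yaw])
    print('dp',((M.inv().apply(np.array(P)-o['tool_pos']))/1000).round(4),'rot',(M.inv()*T).as_rotvec().round(4))
E
python3 - <<'E'
from h import *
import pickle
t=pickle.load(open('top.pkl','rb'));s=pickle.load(open('scene.pkl','rb'))
L=tri(t,(158.7,172.8),s,(355.4,181.4));P=tri(t,(108.7,171),s,(406.1,155.4));print('lens',L,'post',P)
d=L[0][:2]-P[0][:2];print(np.linalg.norm(d),np.arctan2(*(-d)[::-1]))
# barrel axis in top, at lens height
b=[[100+205/4.613,150+105/4.615],[100+113/4.613,150+108/4.615]];print(onz(t,b,L[0][2]+20))
# tool: camera axis when hovering; centre of view at z=36
c=cap('wrist');print(onz(c,[[256,192]],40)-get_obs()['tool_pos'])
rows([470,-240,226],0.0); rows([480,-150,240],0)
E
```

```text
lens (array([590.24682777, 271.07565591, 199.21788363]), np.float64(4.574160833448648)) post (array([583.6790597 , 364.70939494, 275.77925783]), np.float64(3.534795933842994))
93.86379846559339 1.6408248074236378
[[587.50629371 297.79393217 219.21788363]
 [585.26201314 345.30582388 219.21788363]]
[[ -25.50079749  -15.03221733 -186.31091097]]
dp [ 0.3382 -0.1197  0.0005] rot [-9.000e-04  1.000e-04  4.028e-01]
dp [ 0.3827 -0.1986 -0.0135] rot [-9.000e-04  1.000e-04  4.028e-01]
```

Lens is at about (590,271,199) and the post 94 mm behind it, which matches the 93 mm given. The view spot is about (601,121,199). Moving to hover over the relay.

```bash
python3 -m pendant '{"dp":[[0.367,-0.1,0.066],[0.367,-0.1,0.066],[0.367,-0.1,0.066],[0.367,-0.1,0.066],[0.367,-0.1,0.066],[0.367,-0.1,0.066],[0.367,-0.1,0.066],[0.367,-0.1,0.066]],"rotation":[[0,0,0.4],[0,0,0.4],[0,0,0.4],[0,0,0.4],[0,0,0.4],[0,0,0.4],[0,0,0.4],[0,0,0.4]]}'
python3 - <<'E'
from h import *
import pickle
c=cap('wrist');pickle.dump(c,open('w1.pkl','wb'));save(c,'w1.png',s=1.5)
print(get_obs()['joint_positions'].round(2),proj(c,[504,-247,51]))
E
```

```text
time: 1.2
tool_pos: [505.0, -245.7, 160.0]
tcp_rot: [-3.141, 0.001, 0.006]
contact_force: [-0.7, -0.4, -0.2]
grip_width: 91.6
finger_force: 0.0
[-0.59  0.47  1.52 -0.    1.15  0.98] [[254.06035951 187.08035164]]
```

View pics/w1.png

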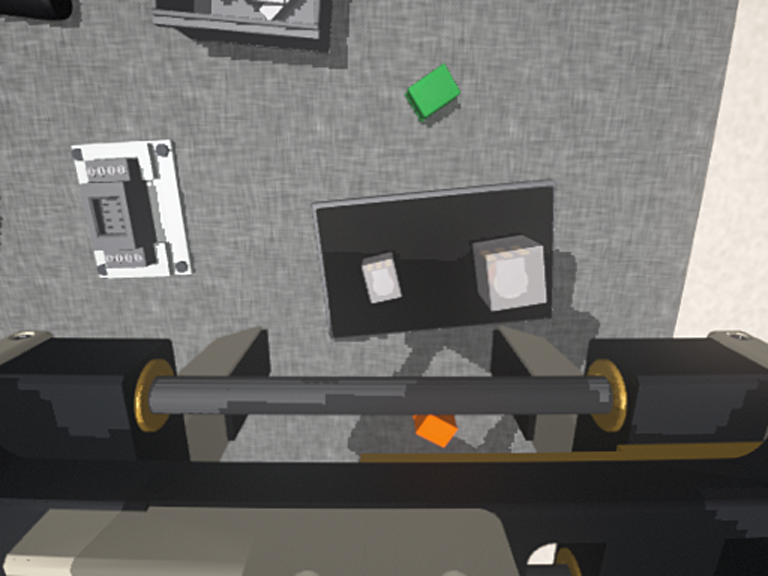

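The small relay is at (381,279) in the 1.5x wrist picture, exactly where projected. The jig and socket are at (130,210). Next I take the relay's cover-top outline.

```bash
python3 - <<'E'
from h import *
import pickle
c=pickle.load(open('w1.pkl','rb'));g=c['pixels']
a=cv2.resize(g[160:210,230:280,::-1],(400,400),interpolation=cv2.INTER_NEAREST)
b=cv2.resize(g[90:190,42:132,::-1],(360,400),interpolation=cv2.INTER_CUBIC)
cv2.imwrite('pics/w1c.png',np.hstack([a,b]))
for th in (260,330,400):
    m=np.zeros(g.shape[:2],np.uint8);m[160:210,230:280]=(g.astype(int).sum(2)>th)[160:210,230:280]
    k=max(cv2.findContours(m,0,2)[0],key=cv2.contourArea);bx=cv2.boxPoints(cv2.minAreaRect(k));P=onz(c,bx,51)
    print(th,bx.round(1).tolist(),P.mean(0).round(1),[(np.linalg.norm(P[i]-P[i-1]).round(1),np.arctan2(*(P[i]-P[i-1])[[1,0]]).round(3)) for i in (1,2)])
E
```

```text
260 [[239.1999969482422, 172.89999389648438], [260.3999938964844, 167.60000610351562], [267.79998779296875, 197.3000030517578], [246.60000610351562, 202.60000610351562]] [ 505.8 -246.5   51. ] [(np.float64(21.4), np.float64(-1.314)), (np.float64(31.3), np.float64(-2.888))]
330 [[240.3000030517578, 176.1999969482422], [261.0, 171.0], [267.5, 197.10000610351562], [246.8000030517578, 202.3000030517578]] [ 504.3 -246.9   51. ] [(np.float64(20.9), np.float64(-1.313)), (np.float64(27.6), np.float64(-2.888))]
400 [[240.89999389648438, 176.8000030517578], [260.8999938964844, 171.8000030517578], [267.29998779296875, 197.1999969482422], [247.3000030517578, 202.1999969482422]] [ 503.9 -247.1   51. ] [(np.float64(20.2), np.float64(-1.313)), (np.float64(26.9), np.float64(-2.888))]
```

View pics/w1c.png

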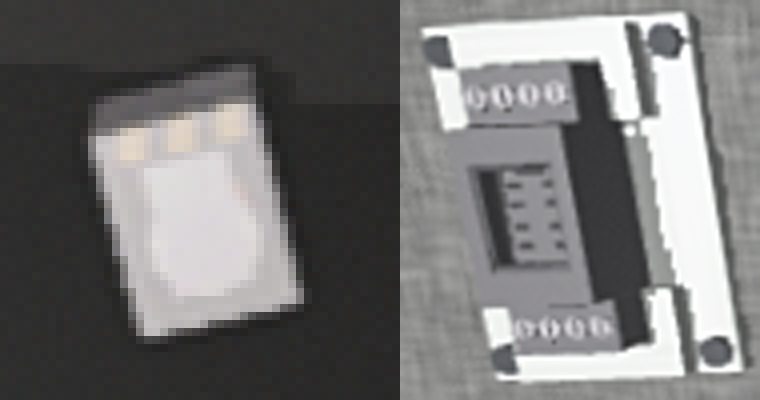

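Two measurements agree: relay at (504.2,-247.0), yaw 0.254, outline 27.6x20.9. Descending with a partial opening to clear the large relay, then grasping.

```bash
python3 -m pendant '{"dp":[[-0.001,0.001,0],[-0.001,0.001,0.02],[-0.001,0.001,0.05],[-0.001,0.001,0.08],[-0.001,0.001,0.11],[-0.001,0.001,0.125],[-0.001,0.001,0.132],[-0.001,0.001,0.132]],"rotation":[[0,0,-0.1],[0,0,-0.2],[0,0,-0.248],[0,0,-0.248],[0,0,-0.248],[0,0,-0.248],[0,0,-0.248],[0,0,-0.248]]}' 0.045
python3 -m pendant '{"dp":[[0,0,0],[0,0,0],[0,0,0],[0,0,0],[0,0,0]],"rotation":[[0,0,0],[0,0,0],[0,0,0],[0,0,0],[0,0,0]]}' 0.01
```

```text
time: 2.25
tool_pos: [503.3, -248.6, 29.1]
tcp_rot: [3.141, -0.0, 0.25]
contact_force: [-0.6, -1.5, 1.0]
grip_width: 45.1
finger_force: 0.0
time: 2.88
tool_pos: [503.5, -248.2, 29.2]
tcp_rot: [3.141, -0.001, 0.251]
contact_force: [0.7, 0.5, 5.1]
grip_width: 20.6
finger_force: 30.0
```

Gripped at 30 N with an opening of 20.6 mm. Lifting, and moving to look at the socket from just behind it.

```bash
python3 -m pendant '{"dp":[[0,0,-0.03],[0,0,-0.08],[0,0,-0.131],[0.012,-0.045,-0.131],[0.024,-0.09,-0.131],[0.036,-0.135,-0.131],[0.048,-0.18,-0.131],[0.048,-0.18,-0.131]],"rotation":[[0,0,0],[0,0,0],[0,0,0],[0,0,0.05],[0,0,0.1],[0,0,0.15],[0,0,0.19],[0,0,0.19]]}'
python3 -m pendant '{"dp":[[0,0,0],[0,0,0]],"rotation":[[0,0,0],[0,0,0]]}'
python3 - <<'E'
from h import *
import pickle
c=cap('wrist');pickle.dump(c,open('w2.pkl','wb'));save(c,'w2.png',(130,60,400,260),2.9)
print(proj(c,[542,-60,36]))
E
```

```text
time: 3.88
tool_pos: [504.6, -59.1, 159.5]
tcp_rot: [-3.141, 0.001, 0.065]
contact_force: [-0.5, -0.3, -0.8]
grip_width: 20.8
finger_force: 30.0
time: 4.12
tool_pos: [505.1, -63.0, 159.6]
tcp_rot: [3.141, 0.0, 0.06]
contact_force: [1.0, 0.2, -0.2]
grip_width: 20.6
finger_force: 30.0
[[251.86107938 146.90457321]]
```

View pics/w2.png

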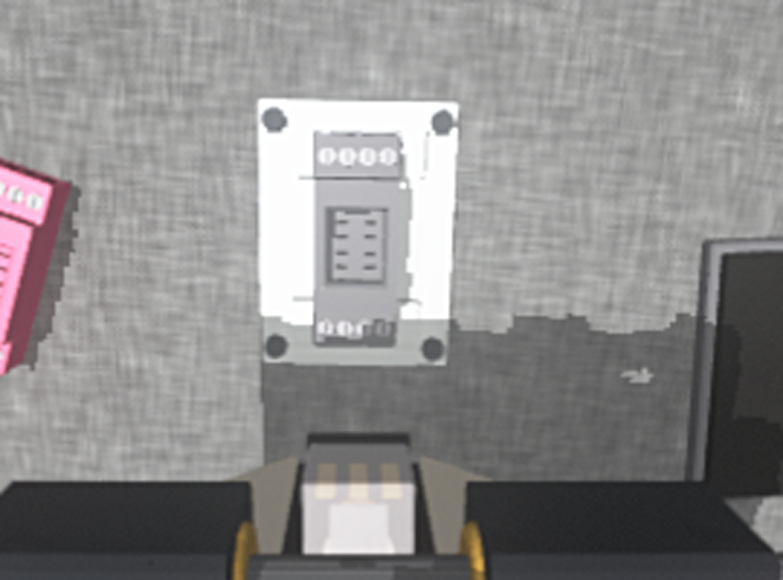

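The wrist view shows the held relay (front face at crop (360,450)) and the socket pocket at crop (357,245), with the jig almost aligned with the image. Measuring both in the tool frame with the same camera.

```bash
python3 - <<'E'
from h import *
import pickle
c=pickle.load(open('w2.pkl','rb'));g=cv2.cvtColor(c['pixels'],cv2.COLOR_RGB2GRAY).astype(int)
print('rows (mean col 245-260) 100..185');print([(r,int(g[r,247:252].mean())) for r in range(118,182)])
print('cols at rows 135-150');print([(x,int(g[136:152,x].mean())) for x in range(232,276)])
print('cols rows133-138',[int(v) for v in g[133:138,236:270].mean(0)],'rows 152-156',[int(v) for v in g[152:156,236:270].mean(0)])
print('relay col profile',[(r,int(g[r,245:262].mean())) for r in range(205,240)])
print('relay row 226-236',[(x,int(g[228:236,x].mean())) for x in range(228,280)])
E
```

```text
rows (mean col 245-260) 100..185
[(118, 187), (119, 191), (120, 194), (121, 116), (122, 189), (123, 192), (124, 190), (125, 189), (126, 189), (127, 189), (128, 188), (129, 190), (130, 188), (131, 151), (132, 134), (133, 151), (134, 191), (135, 187), (136, 146), (137, 175), (138, 188), (139, 188), (140, 183), (141, 145), (142, 174), (143, 186), (144, 186), (145, 184), (146, 168), (147, 145), (148, 183), (149, 185), (150, 181), (151, 163), (152, 154), (153, 182), (154, 184), (155, 178), (156, 131), (157, 130), (158, 157), (159, 175), (160, 180), (161, 179), (162, 178), (163, 178), (164, 177), (165, 177), (166, 176), (167, 176), (168, 177), (169, 175), (170, 180), (171, 208), (172, 217), (173, 221), (174, 215), (175, 192), (176, 140), (177, 111), (178, 112), (179, 135), (180, 183), (181, 187)]
cols at rows 135-150
[(232, 253), (233, 253), (234, 253), (235, 254), (236, 255), (237, 255), (238, 214), (239, 183), (240, 186), (241, 176), (242, 142), (243, 124), (244, 138), (245, 167), (246, 168), (247, 165), (248, 165), (249, 171), (250, 182), (251, 184), (252, 184), (253, 184), (254, 184), 
[... 992 characters left out ...]
224), (235, 229), (236, 229), (237, 229), (238, 229), (239, 229)]
relay row 226-236 [(228, 125), (229, 117), (230, 88), (231, 53), (232, 45), (233, 76), (234, 147), (235, 202), (236, 210), (237, 208), (238, 210), (239, 214), (240, 216), (241, 216), (242, 215), (243, 217), (244, 220), (245, 216), (246, 212), (247, 212), (248, 213), (249, 214), (250, 219), (251, 224), (252, 224), (253, 224), (254, 223), (255, 223), (256, 221), (257, 212), (258, 211), (259, 211), (260, 210), (261, 213), (262, 218), (263, 217), (264, 213), (265, 213), (266, 213), (267, 213), (268, 208), (269, 204), (270, 206), (271, 202), (272, 162), (273, 75), (274, 44), (275, 49), (276, 74), (277, 109), (278, 124), (279, 123)]
```

```bash
python3 - <<'E'
from h import *
import pickle
c=pickle.load(open('w2.pkl','rb'));M=np.array(c['T_tool_cam']);W=c['pose']
T=W@np.linalg.inv(M)
def tool(P): return (P-T[:3,3])@T[:3,:3]
p=onz(c,[[252.3,130.7],[252.3,158.3],[241.5,144.5],[263.2,144.5]],36);q=tool(p);print('pocket tool',q.round(1).tolist(),'world',p.round(1).tolist())
h=T[2,3]
print('top front (14)',tool(onz(c,[[253,226.3]],h+21.8)),'sides (+-10.75)',tool(onz(c,[[233.7,232],[272.2,232]],h+21.8)),'base front(14)',tool(onz(c,[[253,212.7]],h-4.2)),'foot front(11.5)',tool(onz(c,[[253,208.7]],h-12.2)))
# jig yaw via socket left edge & plate edges
g=cv2.cvtColor(c['pixels'],cv2.COLOR_RGB2GRAY).astype(int)
def edge(r,x0,x1,th):
    v=g[r,x0:x1]; i=np.argmax(v<th) ; return x0+i-1+(v[i-1]-th)/(v[i-1]-v[i])+.0
rs=np.arange(124,160);xs=[edge(r,230,245,220) for r in rs];P=onz(c,np.c_[xs,rs],36);f=np.polyfit(P[:,0],P[:,1],1);print('socket left edge yaw',np.arctan(f[0]),np.std(P[:,1]-np.polyval(f,P[:,0])),tool(P).mean(0))
m=((g>235)*255).astype(np.uint8)
rs=np.arange(100,165);xs=[edge(r,255,300,215) if 0 else np.max(np.where(g[r,262:300]>215)[0])+262 for r in rs];P=onz(c,np.c_[xs,rs],6);f=np.polyfit(P[:,0],P[:,1],1);print('plate right yaw',np.arctan(f[0]),np.std(P[:,1]-np.polyval(f,P[:,0])),tool(P).mean(0))
rs=np.arange(100,165);xs=[np.min(np.where(g[r,205:240]>225)[0])+205 for r in rs];P=onz(c,np.c_[xs,rs],6);f=np.polyfit(P[:,0],P[:,1],1);print('plate left yaw',np.arctan(f[0]),np.std(P[:,1]-np.polyval(f,P[:,0])),tool(P).mean(0))
E
```

```text
pocket tool [[53.1, -0.4, 123.6], [25.4, -0.4, 123.6], [39.4, -11.2, 123.6], [39.4, 10.6, 123.6]] world [[558.1, -59.5, 36.0], [530.5, -61.1, 36.0], [543.8, -49.5, 36.0], [545.1, -71.2, 36.0]]
top front (14) [[ 14.47547633   0.40213308 -21.80167011]] sides (+-10.75) [[ 11.18570684  -9.84449817 -21.8045369 ]
 [ 11.19562241  10.59906073 -21.79800349]] base front(14) [[12.15747278  0.38898716  4.19861503]] foot front(11.5) [[11.85022773  0.38475187 12.1986523 ]]
socket left edge yaw 0.04004462614615637 0.01603538733742413 [ 42.30261699 -14.85410725 123.55707461]
plate right yaw 0.07293640560871603 1.9396604937003077 [ 49.08626212  35.59862879 153.57236094]
plate left yaw 0.04505639223583242 0.4276947597412013 [ 49.04629029 -36.62510461 153.54928009]
```

Pocket measures 27.7x21.8 (28x22 with the chamfer) at tool (39.2,-0.3), and the relay in hand is at tool (0.4,0.4). TCP target is (543.9,-60.0), yaw 0.04. First stop is 10 mm above the mouth.

```bash
python3 -m pendant '{"dp":[[0.02,0,0],[0.039,-0.0007,0.01],[0.039,-0.0007,0.04],[0.039,-0.0007,0.07],[0.039,-0.0007,0.095],[0.039,-0.0007,0.1015],[0.039,-0.0007,0.1015],[0.039,-0.0007,0.1015]],"rotation":[[0,0,0.01],[0,0,0.02],[0,0,0.02],[0,0,0.02],[0,0,0.02],[0,0,0.02],[0,0,0.02],[0,0,0.02]]}'
python3 -m pendant '{"dp":[[0,0,0],[0,0,0],[0,0,0]],"rotation":[[0,0,0],[0,0,0],[0,0,0]]}'
python3 - <<'E'
from h import *
c=cap('wrist');save(c,'w3.png',(150,100,360,250),3.5)
E
```

```text
time: 5.18
tool_pos: [544.7, -59.2, 59.3]
tcp_rot: [3.141, -0.002, 0.041]
contact_force: [0.1, -0.1, -0.6]
grip_width: 21.1
finger_force: 30.0
time: 5.55
tool_pos: [544.1, -58.8, 58.5]
tcp_rot: [3.141, -0.0, 0.041]
contact_force: [0.9, 0.8, -0.2]
grip_width: 20.9
finger_force: 30.0
```

View pics/w3.png

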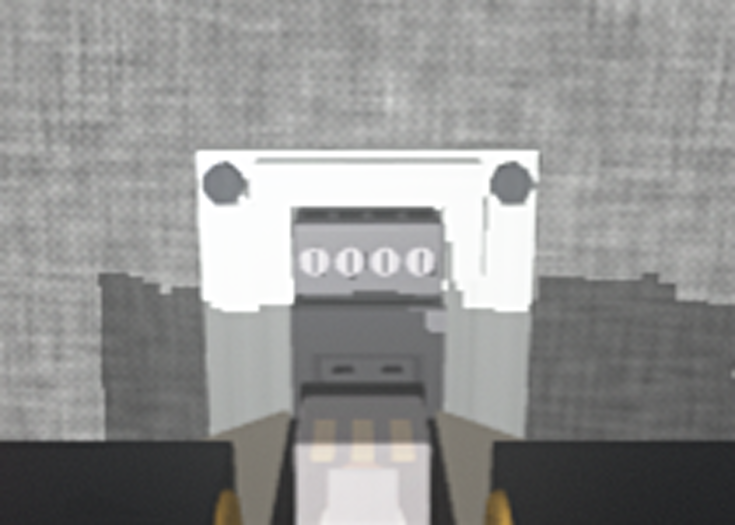

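The relay foot sits just above the pocket, with two pocket slots visible in front of it at crop (367,370). Checking the lateral error numerically.

```bash
python3 - <<'E'
from h import *
import pickle
c=cap('wrist');pickle.dump(c,open('w3.pkl','wb'));g=cv2.cvtColor(c['pixels'],cv2.COLOR_RGB2GRAY).astype(int)
print(c['cx'],c['cy'],get_obs()['tool_pos'],get_obs()['tcp_rot'])
for n,(a,b) in dict(pocket=(203,208),foot=(209,212),cover=(234,240),base=(215,219)).items(): print(n,[(x,int(g[a:b,x].mean())) for x in list(range(230,246))+list(range(265,282))])
print('rows',[(r,int(g[r,250:258].mean())) for r in range(195,232)])
print('rowsR',[(r,int(g[r,242:245].mean())) for r in range(195,222)])
E
```

```text
253.1553941733341 188.36509275072828 [543.98534213 -58.7536581   58.29673532] [ 3.14146929e+00 -1.23199114e-04  4.09121508e-02]
pocket [(230, 178), (231, 178), (232, 168), (233, 133), (234, 108), (235, 109), (236, 110), (237, 110), (238, 109), (239, 104), (240, 99), (241, 102), (242, 110), (243, 111), (244, 108), (245, 101), (265, 106), (266, 110), (267, 107), (268, 99), (269, 97), (270, 101), (271, 106), (272, 108), (273, 108), (274, 107), (275, 106), (276, 124), (277, 158), (278, 172), (279, 171), (280, 170), (281, 170)]
foot [(230, 178), (231, 178), (232, 171), (233, 143), (234, 108), (235, 98), (236, 75), (237, 68), (238, 69), (239, 68), (240, 68), (241, 68), (242, 68), (243, 69), (244, 69), (245, 69), (265, 67), (266, 68), (267, 67), (268, 66), (269, 64), (270, 71), (271, 90), (272, 108), (273, 107), (274, 105), (275, 105), (276, 125), (277, 161), (278, 171), (279, 169), (280, 168), (281, 169)]
cover [(230, 53), (231, 49), (232, 47), (233, 57), (234, 126), (235, 196), (236, 205), (237, 202), (238, 201), (239, 200), (240, 201), (241, 200), (242, 200), (243, 209), (244, 224), (245
[... 680 characters left out ...]
 110), (201, 101), (202, 104), (203, 110), (204, 108), (205, 105), (206, 106), (207, 110), (208, 107), (209, 81), (210, 63), (211, 61), (212, 70), (213, 99), (214, 111), (215, 111), (216, 110), (217, 110), (218, 110), (219, 112), (220, 123), (221, 123), (222, 123), (223, 123), (224, 122), (225, 122), (226, 150), (227, 207), (228, 217), (229, 217), (230, 220), (231, 216)]
rowsR [(195, 114), (196, 113), (197, 113), (198, 112), (199, 112), (200, 111), (201, 102), (202, 104), (203, 111), (204, 111), (205, 107), (206, 110), (207, 111), (208, 106), (209, 80), (210, 64), (211, 63), (212, 71), (213, 100), (214, 112), (215, 112), (216, 111), (217, 111), (218, 110), (219, 114), (220, 128), (221, 128)]
```

```bash
python3 - <<'E'
from h import *
import pickle
c=pickle.load(open('w3.pkl','rb'));M=np.array(c['T_tool_cam']);T=c['pose']@np.linalg.inv(M);h=T[2,3]
tool=lambda P:((P-T[:3,3])@T[:3,:3]).round(2)
print('pocket front rim (14+)',tool(onz(c,[[254.8,200.6]],36)),'socket top step edge',tool(onz(c,[[254.8,187]],36)),'sock sides',tool(onz(c,[[233,205],[276.7,205]],36)))
print('foot front (11.5)',tool(onz(c,[[253,208.8]],h-12.2)),'top front(14)',tool(onz(c,[[253,226.3]],h+21.8)),tool(onz(c,[[233.8,237],[272.4,237]],h+21.8)))
E
```

```text
pocket front rim (14+) [[13.97  1.6  22.37]] socket top step edge [[23.58  1.58 22.38]] sock sides [[ 10.8  -13.28  22.37]
 [ 10.81  16.58  22.38]]
foot front (11.5) [[11.79  0.39 12.2 ]] top front(14) [[ 14.48   0.4  -21.8 ]] [[  8.28  -9.85 -21.8 ]
 [  8.29  10.77 -21.8 ]]
```

Correct by dy +1.2 mm and dx -0.2 mm, then push down slowly.

```bash
python3 -m pendant '{"dp":[[-0.0002,0.0012,0],[-0.0002,0.0012,0],[-0.0002,0.0012,0.004],[-0.0002,0.0012,0.007],[-0.0002,0.0012,0.009],[-0.0002,0.0012,0.011],[-0.0002,0.0012,0.013],[-0.0002,0.0012,0.013]],"rotation":[[0,0,0],[0,0,0],[0,0,0],[0,0,0],[0,0,0],[0,0,0],[0,0,0],[0,0,0]]}'
python3 -m pendant '{"dp":[[0,0,0.002],[0,0,0.003],[0,0,0.004],[0,0,0.005],[0,0,0.005]],"rotation":[[0,0,0],[0,0,0],[0,0,0],[0,0,0],[0,0,0]]}'
```

```text
time: 6.65
tool_pos: [543.7, -60.0, 45.0]
tcp_rot: [3.142, 0.0, 0.041]
contact_force: [-0.7, 0.1, -1.1]
grip_width: 20.7
finger_force: 30.0
time: 7.28
tool_pos: [543.8, -60.0, 40.2]
tcp_rot: [3.141, -0.0, 0.041]
contact_force: [0.4, 0.2, 0.9]
grip_width: 20.8
finger_force: 30.0
```

In the pocket without contact forces. A bit more, until it bottoms.

```bash
python3 -m pendant '{"dp":[[0,0,0.0007],[0,0,0.0014],[0,0,0.0014]],"rotation":[[0,0,0],[0,0,0],[0,0,0]]}'
```

```text
time: 7.65
tool_pos: [543.9, -60.0, 40.2]
tcp_rot: [3.141, -0.001, 0.041]
contact_force: [-4.6, 1.1, 12.0]
grip_width: 20.7
finger_force: 30.0
```

12 N, bottomed. Releasing, rising and looking.

```bash
python3 -m pendant '{"dp":[[0,0,0],[0,0,0],[0,0,0],[0,0,0],[0,0,-0.015],[0,0,-0.04],[-0.02,0,-0.08],[-0.04,0,-0.1]],"rotation":[[0,0,0],[0,0,0],[0,0,0],[0,0,0],[0,0,0],[0,0,0],[0,0,0],[0,0,0]]}' 0.07
python3 -m pendant '{"dp":[[0,0,0],[0,0,0],[0,0,0]],"rotation":[[0,0,0],[0,0,0],[0,0,0]]}'
python3 - <<'E'
from h import *
import pickle
c=cap('wrist');s=cap('scene');pickle.dump(c,open('w4.pkl','wb'))
a=cv2.resize(c['pixels'][80:230,170:330,::-1],(480,450),interpolation=cv2.INTER_CUBIC)
b=cv2.resize(s['pixels'][185:245,185:245,::-1],(300,450),interpolation=cv2.INTER_CUBIC)
cv2.imwrite('pics/w4.png',np.hstack([a,b]));print(get_obs()['tool_pos'],get_obs()['tcp_rot'])
E
```

```text
time: 8.65
tool_pos: [504.4, -61.9, 141.7]
tcp_rot: [3.14, -0.004, 0.041]
contact_force: [-0.2, -0.1, -0.6]
grip_width: 70.2
finger_force: 0.0
time: 9.02
tool_pos: [504.0, -61.5, 137.9]
tcp_rot: [-3.141, 0.001, 0.041]
contact_force: [-0.0, 0.7, 0.4]
grip_width: 70.2
finger_force: 0.0
[503.88105307 -61.51413809 137.92325527] [-3.14117596e+00  1.41526141e-03  4.09229943e-02]
```

View pics/w4.png

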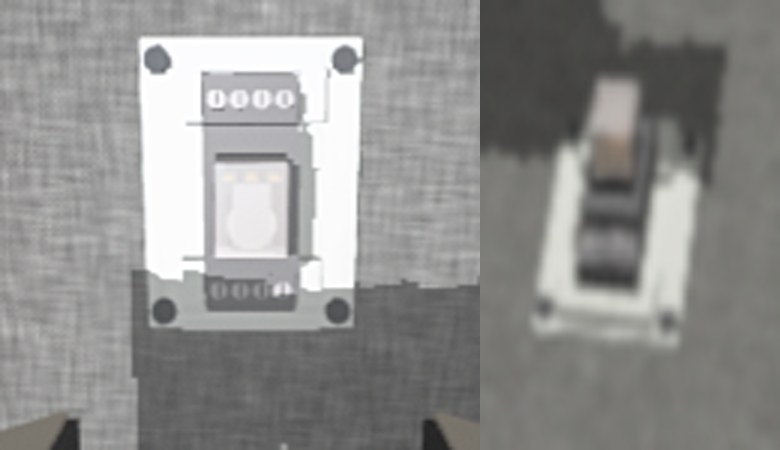

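The relay stands square and home in the socket, centred (crop (250,210)), and nothing else moved. Now gripping the socket by its sides.

```bash
python3 -m pendant '{"dp":[[0.02,0,0],[0.04,0,0],[0.04,0,0.02],[0.04,0,0.06],[0.04,0,0.095],[0.04,0,0.115],[0.04,0,0.126],[0.04,0,0.126]],"rotation":[[0,0,0],[0,0,0],[0,0,0],[0,0,0],[0,0,0],[0,0,0],[0,0,0],[0,0,0]]}' 0.06
python3 -m pendant '{"dp":[[0,0,0],[0,0,0]],"rotation":[[0,0,0],[0,0,0]]}'
```

```text
time: 10.12
tool_pos: [543.6, -59.9, 12.1]
tcp_rot: [-3.141, 0.001, 0.041]
contact_force: [0.1, -0.2, 0.6]
grip_width: 60.2
finger_force: 0.0
time: 10.38
tool_pos: [544.4, -60.1, 13.7]
tcp_rot: [3.141, -0.002, 0.041]
contact_force: [0.4, -0.3, -0.3]
grip_width: 60.1
finger_force: 0.0
```

```bash
python3 -m pendant '{"dp":[[0,0,0],[0,0,0],[0,0,0],[0,0,0],[0,0,0],[0,0,0]],"rotation":[[0,0,0],[0,0,0],[0,0,0],[0,0,0],[0,0,0],[0,0,0]]}' 0.02
python3 -m pendant '{"dp":[[0,0,-0.003],[0,0,-0.008],[0,0,-0.015],[0,0,-0.025],[0,0,-0.04],[0,0,-0.055],[0,0,-0.065],[0,0,-0.07]],"rotation":[[0,0,0],[0,0,0],[0,0,0],[0,0,0],[0,0,0],[0,0,0],[0,0,0],[0,0,0]]}'
python3 - <<'E'
from h import *
o=get_obs();print(o['joint_positions'].round(2))
d=np.array([6.57,-93.6]);d/=np.linalg.norm(d);V=np.r_[np.array([590.2,271.1])+150*d,199.2];print(V)
T=V-[0,0,23]
for y in (1.6408,1.6408-np.pi): rows(T,y)
E
```

```text
time: 11.12
tool_pos: [543.8, -60.0, 12.9]
tcp_rot: [3.141, -0.0, 0.041]
contact_force: [-0.1, 0.8, 1.5]
grip_width: 29.8
finger_force: 30.0
time: 12.12
tool_pos: [544.1, -60.1, 83.8]
tcp_rot: [3.141, -0.001, 0.041]
contact_force: [-0.2, -0.3, -1.0]
grip_width: 29.8
finger_force: 30.0
[-0.25  0.53  1.65 -0.    0.96  1.28]
[600.703004   121.46816212 199.2       ]
dp [ 0.0641 -0.179  -0.0924] rot [ 1.2e-03 -5.0e-04 -1.6e+00]
dp [ 0.0641 -0.179  -0.0924] rot [-5.0000e-04 -1.2000e-03  1.5416e+00]
```

Held at 30 N and lifted clear. Rising and turning in place first (q6 stays in range with yaw 1.64), then on to the view spot.

```bash
python3 -m pendant '{"dp":[[0,0,-0.01],[0,0,-0.025],[0,0,-0.04],[0,0,-0.055],[0,0,-0.07],[0,0,-0.08],[0,0,-0.088],[0,0,-0.0925]],"rotation":[[0,0,-0.08],[0,0,-0.2],[0,0,-0.33],[0,0,-0.46],[0,0,-0.59],[0,0,-0.72],[0,0,-0.83],[0,0,-0.9]]}'
python3 -m pendant '{"dp":[[0,0,0],[0,0,0],[0,0,0],[0,0,0],[0,0,0],[0,0,0],[0,0,0],[0,0,0]],"rotation":[[0,0,-0.06],[0,0,-0.16],[0,0,-0.28],[0,0,-0.4],[0,0,-0.52],[0,0,-0.62],[0,0,-0.68],[0,0,-0.7]]}'
python3 - <<'E'
from h import *
rows([600.7,121.5,176.2],1.6408)
E
```

```text
time: 13.12
tool_pos: [543.7, -60.0, 175.5]
tcp_rot: [-3.141, 0.0, 0.944]
contact_force: [-0.1, -0.3, -1.0]
grip_width: 30.2
finger_force: 30.0
time: 14.12
tool_pos: [543.6, -60.0, 175.1]
tcp_rot: [-3.141, -0.0, 1.641]
contact_force: [0.9, -0.1, -1.0]
grip_width: 29.9
finger_force: 30.0
dp [ 0.177   0.0697 -0.0011] rot [-0.0007 -0.0001  0.0005]
```

```bash
python3 -m pendant '{"dp":[[0.008,0.003,0],[0.026,0.01,-0.001],[0.052,0.02,-0.001],[0.08,0.031,-0.001],[0.107,0.042,-0.001],[0.13,0.051,-0.001],[0.147,0.058,-0.001],[0.157,0.062,-0.001]],"rotation":[[0,0,0],[0,0,0],[0,0,0],[0,0,0],[0,0,0],[0,0,0],[0,0,0],[0,0,0]]}'
python3 -m pendant '{"dp":[[0.007,0.003,0],[0.014,0.005,0],[0.018,0.007,0],[0.02,0.008,0],[0.02,0.008,0],[0.02,0.008,0]],"rotation":[[0,0,0],[0,0,0],[0,0,0],[0,0,0],[0,0,0],[0,0,0]]}'
python3 - <<'E'
from h import *
import pickle
c=cap('wrist');s=cap('scene');t=cap('top')
for n,x in (('w5',c),('s5',s),('t5',t)): pickle.dump(x,open(n+'.pkl','wb'))
a=cv2.resize(c['pixels'][:,:,::-1],(400,300))
b=cv2.resize(s['pixels'][120:240,270:430,::-1],(400,300),interpolation=cv2.INTER_CUBIC)
d=cv2.resize(t['pixels'][120:240,90:250,::-1],(400,300),interpolation=cv2.INTER_CUBIC)
e=cv2.resize(c['pixels'][100:250,150:350,::-1],(400,300),interpolation=cv2.INTER_CUBIC)
cv2.imwrite('pics/f.png',np.vstack([np.hstack([a,b]),np.hstack([e,d])]))
V=np.array([600.7,121.5,199.2]);print('view spot scene',proj(s,V),'top',proj(t,V),'wrist',proj(c,V),'lens wrist',proj(c,[590.2,271.1,199.2]))
E
```

```text
time: 15.12
tool_pos: [594.8, 102.5, 176.2]
tcp_rot: [-3.141, 0.0, 1.642]
contact_force: [-0.2, 0.1, -0.4]
grip_width: 29.6
finger_force: 30.0
time: 15.88
tool_pos: [601.3, 121.2, 176.3]
tcp_rot: [3.142, 0.0, 1.641]
contact_force: [-0.6, -0.6, -2.3]
grip_width: 29.8
finger_force: 30.0
view spot scene [[285.36836739 177.9581556 ]] top [[219.78526249 169.38197839]] wrist [[252.18272211 250.69806927]] lens wrist [[251.95127329 -86.26280683]]
```

View pics/f.png

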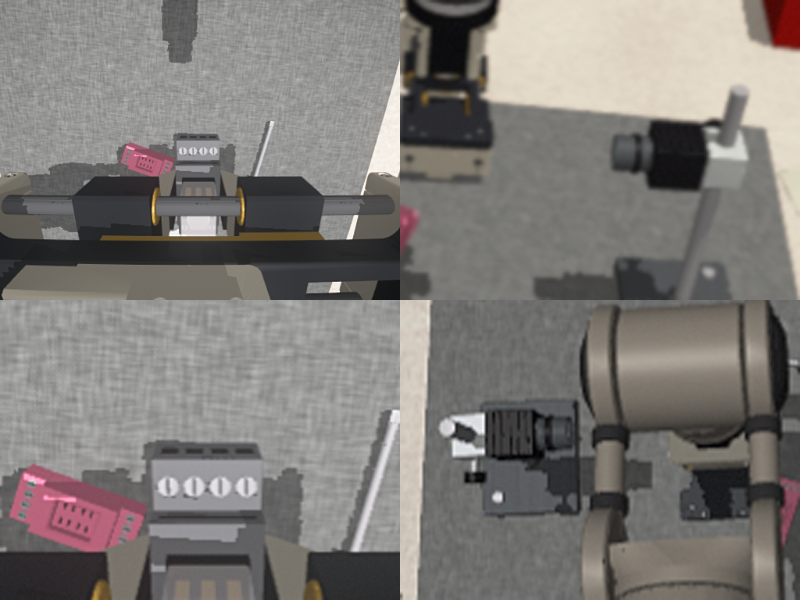

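The unit is upright in the fingers on its socket, relay seated, terminal end (screws at crop (205,487)) facing the lens. The TCP is within 1 mm of the target. Handing in.

```bash
python3 -m pendant '{"dp":[[0,0,0],[0,0,0],[0,0,0],[0,0,0]],"rotation":[[0,0,0],[0,0,0],[0,0,0],[0,0,0]]}'; python3 -c "
from plant import workorder
print(workorder.close_job())"
```

```text
time: 16.52
tool_pos: [601.3, 121.5, 176.3]
tcp_rot: [3.142, 0.0, 1.641]
contact_force: [0.8, -0.3, -1.6]
grip_width: 29.8
finger_force: 30.0
the job is handed in; nothing more can be done
None
```

I plugged the small relay fully into the socket, let go, lifted the unit by its socket and handed the job in at 16.5 s, held still within about 1 mm of the measured view spot; no verdict was returned.

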